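Slide the thin chopping sheet home into its board stop

TASK

Press down on the top of the thin rectangular chopping sheet and slide it flat along the worktop, through the open mouth of the low steel board stop, until its leading end is fully home against the back bar. Keep it flat on the worktop all the way: do not lift it, and do not push it by its edges. Leave the round sheet where it lies.

Things in the scene. Friction and masses are not known exactly. Their poses are not given: they have to be found in the camera images.
- sheet: Thin rigid rectangular chopping sheet, brown wood fibre, loose, about 0.12 kg: 100 mm (its x) by 150 mm (its y), 5 mm thick, top face grippy, underside smooth, a small dark eyelet near its +y end. Lies flat right of the stop, +y end roughly towards the stop's mouth. Origin: centre of its underside; z up. It follows fingertips that press with 5 to 15 N near its middle.
- stop: Fixed low U of steel bars, 10 mm high, 8 mm wide, no floor. Side bars along its y, inner faces at x = -65 and +65 mm; back bar at its +y end, inner face at y = +75 mm; open at the -y end (robot's right), with lips flaring from y = -53 to -80 mm. Origin on the worktop: when the sheet is fully home and straight, its origin and axes coincide with these.
- round_sheet: Round chopping sheet of the same material, 110 mm in diameter and 5 mm thick, loose; not to be moved. Origin at the centre of its underside.

How it is judged (in metres and radians):
On the way:
1. the fingers press on the top of the rectangular sheet (contact force between the fingers and sheet above 1 N and x of the grasp point in the frame of sheet between -0.05 and 0.05 m and y of the grasp point in the frame of sheet between -0.075 and 0.075 m), for 0.1 s.
At the end, for the whole second after the job is handed in: The rectangular sheet lies flat and at rest on the worktop between the bars of the board stop: its centre within 12 mm of the fully-home place along the stop and within 20 mm across it, its long side within 10 degrees of the side bars. The round sheet is within 20 mm of where it lay (y of sheet in the frame of stop between -0.012 and 0.01 m and x of sheet in the frame of stop between -0.02 and 0.02 m and angle between the y axis of sheet and the y axis of stop, either way round below 0.18 rad and height (world z) of sheet below 0.004 m and angle between sheet's own z axis and vertical below 0.04 rad and linear speed of sheet below 0.01 m/s and distance of round_sheet from where it was at the start of the episode below 0.02 m); the robot touches nothing.
It fails at once if the rectangular sheet is lifted more than 20 mm or tipped more than 15 degrees (height (world z) of sheet above 0.02 m or angle between sheet's own z axis and vertical above 0.26 rad).
It fails at once if the rectangular sheet is pushed from outside its outline (by its edge) (contact force between the fingers and sheet above 0.5 N and (x of the grasp point in the frame of sheet above 0.055 m or x of the grasp point in the frame of sheet below -0.055 m or y of the grasp point in the frame of sheet above 0.08 m or y of the grasp point in the frame of sheet below -0.08 m)).
It fails at once if the round sheet is moved more than 20 mm (distance of round_sheet from where it was at the start of the episode above 0.02 m).
It also fails if it takes over 38 s, if anything falls off the work surface, if the arm or the gripper's body presses on something with over 40 N, if the wrist force passes 120 N, or if a joint passes its speed limit or range.

ROBOT

A 6-joint arm with a two-finger parallel gripper is mounted at the origin on a cart in front of the work surface, level with it; the furniture and walls round the work are solid. World frame = base frame: x ahead of the robot, y to its left, z up, the work surface at z = 0. Lengths are in mm, angles in rad, forces in N, time in s.
With the tool pointing down it reaches from about 350 to 875 mm from the base axis. Payload 4.2 kg.
Tool frame: the origin (TCP) lies at the very end of the fingers, on their centre line; the grasp point (between the pads) lies 19 mm behind it; z points along the fingers, y is the direction in which the jaws open and shut (so a half turn about z gives the same grasp; the last joint's range is limited). The gripper opens to 85 mm and grips with 20 to 120 N. Pads are 22 mm wide; open, the fingers measure 114 mm over their backs; the gripper's body (76 mm by 85 mm) begins 54 mm behind the grasp point. The pads swing forward as they close: fully open they stand 13 mm farther back than shut.
Start: joints at [-1.049, 0.385, 0.008, 0, -1.194, -0.259], TCP at [162.383, -603.516, 231.312] pointing down, gripper open.
Joint ranges: [-3.14, 3.14], [-1.21, 2.06], [-1.07, 1.41], [-3.16, 2.05], [-2.99, -0.16], [-3.1, 3.1]. Speed limits (rad/s): [2.79, 2.79, 3.14, 3.14, 3.14, 3.14].

INTERFACE

Orientations are given as a unit quaternion [x, y, z, w].
In Python, from bench import read_state, get_image, camera_params, job_done gives the robot as it stands.
- The arm moves only by the tool send_rows, never from a script. Its arguments are lists of equal length, an entry for each row: "translation": the shift along the tool's x, y, z in m, a list of three; "yaw": the turn about the tool's z in degrees; "fingers": the closure in counts, from 0 (fully open) to 255 (shut). A call has 1 to 12 rows; each row is the pose to reach, as a shift and turn from the pose measured when the call began, along the tool's axes at that moment; what a row does not reach only later rows make up. A row lasts 1/10 s, in which the tool goes at most 50 mm and 8.59 degrees, less where a joint would pass 70% of its speed; a pose out of reach is approached as far as the arm can. A call with a gripper value outside its range is refused whole. The fingers move at their own pace and stop on an object; the grip force is fixed at half the most. Time passes only in rows, so rows that repeat a pose let the fingers close. It gives the time, the measured TCP pose, the force and the opening at its end, in the units of the state.
- read_state(): the state, without advancing time (a new reading comes with each control period).
- get_image(name): name is "scene" or "top" or "wrist"; returns the picture (400x640x3 uint8, blue, green, red); there is no depth.
- camera_params(name): a dict with "mtx" (3x3 intrinsics, pixels), "rvec" (rotation vector, rad) and "tvec" (3), from world to camera coordinates, as OpenCV has them; the wrist camera has in their place "tool_from_camera" (4x4, takes a point from camera to tool coordinates, whose origin is the TCP and whose axes are the flange's). Camera axes: x right, y down, z forward; pixel columns grow to the right and rows downward; lengths in mm; the calibration is good to about 2 mm. A picture is of the moment at which its call begins: read the wrist's pose just before it. camera_params takes no time and is no camera call.
- job_done(): hands the job in, once; it reports no verdict.
The state is a dict: "clock": time; "joints": joint angles; "joint_vel": joint speeds; "joint_efforts": joint torques, N m; "position": TCP position; "ee_rot": TCP orientation; "contact_force": force on the tool from outside, world axes, zero at the start; "wrist_torque": the same for the moment, N m; "gripper_width": finger opening in mm.
Only numpy, scipy, OpenCV 4.12 (cv2) and the standard library are available. Lean on these libraries where they do the work, as an engineer would, in place of code of your own. Each camera call takes 0.05 s, during which the arm holds its last target.

## Working session

There is one attempt and no reset: what is moved stays moved. The work goes in short steps, Python scripts to look and compute and a tool call to move; the robot and the scene stay as the last step left them, time stands still between calls to the robot, and variables do not carry over. Pictures are saved under pics/ and viewed, and the job is handed in when it is done.

Besides the shell and the picture viewer there is one more tool, called after "Request:" by a JSON object that holds its "method" and its "body". send_rows: Moves the arm, as the interface text tells. Its arguments: {"type":"object","properties":{"translation":{"type":"array","items":{"type":"array","items":{"type":"number"}}},"yaw":{"type":"array","items":{"type":"number"}},"fingers":{"type":"array","items":{"type":"number"}}},"required":["translation","yaw","fingers"]}

```bash
ls; mkdir -p pics; python3 - <<'E'
from bench import *
import cv2
s=read_state();print({k:s[k] for k in s})
for n in("top","scene"):
    cv2.imwrite(f"pics/{n}0.png",get_image(n)); print(n,camera_params(n))
E
```

```text
pics
{'clock': 0.0, 'joints': array([-1.04939638e+00,  3.85547969e-01,  6.62615562e-03, -5.29097182e-04,
       -1.19399214e+00, -2.58604533e-01]), 'joint_vel': array([-8.32168674e-04, -1.43072274e-03,  6.15618279e-04, -2.22270685e-05,
       -9.39760898e-04, -9.93776060e-04]), 'joint_efforts': array([ 1.12921185e-03, -3.92291415e+01,  1.88403332e+01,  4.18613881e+00,
       -4.67799866e-03, -1.18299557e-06]), 'position': array([ 162.23943986, -602.96788582,  230.22242822]), 'ee_rot': array([-1.30923092e-01,  9.91391932e-01,  1.07278855e-03, -1.75128678e-04]), 'contact_force': array([-0.31815404,  0.06505119,  0.25473446]), 'wrist_torque': array([ 0.01040491, -0.00504945,  0.01236283]), 'gripper_width': 85.35822559015621}
top {'mtx': array([[411.54419368,   0.        , 313.38848381],
       [  0.        , 411.54419368, 199.07076452],
       [  0.        ,   0.        ,   1.        ]]), 'rvec': array([ 2.17719411, -2.17041378,  0.06177388]), 'tvec': array([106.02480191, 547.14811047, 836.63704233])}
scene {'mtx': array([[487.35364223,   0.        , 323.68799344],
       [  0.        , 487.35364223, 202.80646327],
       [  0.        ,   0.        ,   1.        ]]), 'rvec': array([ 1.0459929 , -2.00394599,  1.29049356]), 'tvec': array([387.27481812, 171.71285715, 589.71691051])}
```

View pics/top0.png

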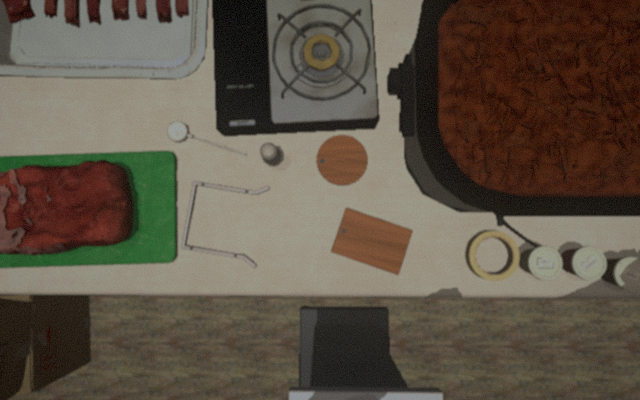

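View pics/scene0.png

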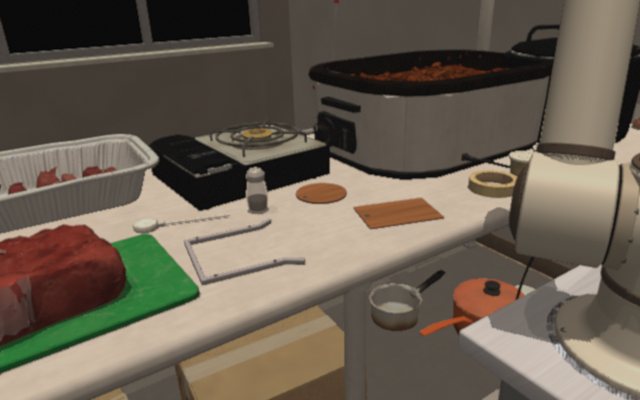

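```bash
cat > h.py <<'E'
import numpy as np,cv2
from bench import *
P={n:camera_params(n) for n in("top","scene")}
def px2w(n,uv,z):
    p=P[n];R=cv2.Rodrigues(p["rvec"])[0];t=p["tvec"].ravel()
    c=-R.T@t
    o=[]
    for q in np.atleast_2d(uv):
        d=R.T@np.linalg.inv(p["mtx"])@np.array([q[0],q[1],1.])
        o.append((c+d*(z-c[2])/d[2])[:2])
    return np.array(o)
def w2px(n,X):
    p=P[n];return cv2.projectPoints(np.float64(X).reshape(-1,3),p["rvec"],p["tvec"],p["mtx"],None)[0].reshape(-1,2)
E
python3 - <<'E'
from h import *
im=cv2.imread("pics/top0.png")
hsv=cv2.cvtColor(im,cv2.COLOR_BGR2HSV)
print(hsv[240,372],hsv[160,340],hsv[220,290])
m=cv2.inRange(hsv,(0,110,40),(20,255,255));
m2=np.zeros_like(m);m2[120:290,305:425]=m[120:290,305:425]
cs=cv2.findContours(m2,cv2.RETR_EXTERNAL,cv2.CHAIN_APPROX_NONE)[0]
for c in cs:
    if cv2.contourArea(c)<300: continue
    r=cv2.minAreaRect(c);b=cv2.boxPoints(r);print(r,b.round(1).tolist())
    w=px2w("top",b,5);print(w.round(1),w.mean(0).round(1),[np.linalg.norm(w[i]-w[i-1]).round(1) for i in range(4)])
cv2.imwrite("pics/z1.png",cv2.resize(im[170:275,175:280],None,fx=5.6,fy=5.6,interpolation=cv2.INTER_CUBIC))
p=P["top"];print(-cv2.Rodrigues(p["rvec"])[0].T@p["tvec"])
E
```

```text
[ 13 138 107] [ 12 137 112] [ 26  33 155]
((371.7231750488281, 240.85281372070312), (69.99020385742188, 45.60609817504883), 19.025606155395508) [[331.20001220703125, 251.0], [346.1000061035156, 207.89999389648438], [412.20001220703125, 230.6999969482422], [397.3999938964844, 273.79998779296875]]
[[ 438.6   70.1]
 [ 529.5   38.7]
 [ 481.8 -100.3]
 [ 391.9  -68.1]] [460.4 -14.9] [np.float64(145.9), np.float64(96.2), np.float64(146.9), np.float64(95.5)]
((341.7500305175781, 159.75), (48.790367126464844, 48.08325958251953), 45.0) [[307.5, 159.5], [341.5, 125.5], [376.0, 160.0], [342.0, 194.0]]
[[633.1 121. ]
 [707.1  48.1]
 [632.1 -25.4]
 [559.   47.3]] [632.8  47.8] [np.float64(104.5), np.float64(103.8), np.float64(105.0), np.float64(103.0)]
[482.0139826   91.51277381 877.41768094]
```

View pics/z1.png

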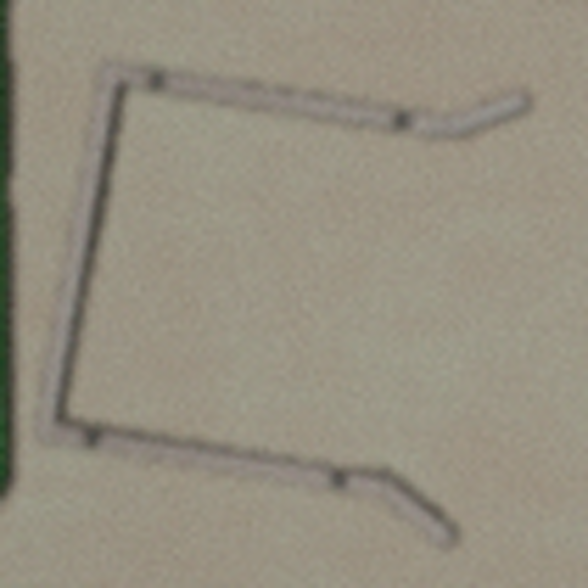

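```bash
cat >> h.py <<'E'
def fit(n,mod,uv,z,x0):
    from scipy.optimize import least_squares
    mod=np.array(mod,float);uv=np.array(uv,float)
    def f(p):
        c,s=np.cos(p[2]),np.sin(p[2])
        X=np.c_[mod@np.array([[c,s],[-s,c]])+p[:2],np.full(len(mod),z)]
        return (w2px(n,X)-uv).ravel()
    r=least_squares(f,x0);return r.x,r.fun.reshape(-1,2)
def outline(im,n,pose,pts,z,col,closed=True,off=(0,0),k=1):
    c,s=np.cos(pose[2]),np.sin(pose[2])
    X=np.c_[np.array(pts,float)@np.array([[c,s],[-s,c]])+pose[:2],np.full(len(pts),z)]
    q=((w2px(n,X)-off)*k+(k-1)/2).round().astype(int)
    cv2.polylines(im,[q],closed,col,1)
SH=[(-50,-75),(50,-75),(50,75),(-50,75)]
IN=[(-65,-53),(-65,75),(65,75),(65,-53)];OUT=[(-73,-53),(-73,83),(73,83),(73,-53)]
E
python3 - <<'E'
from h import *
k=5.6
z=np.array([(104,64),(40,436),(157,80),(402,120),(92,436),(339,480)],float)
uv=(z+.5)/k-.5+[175,170]
# screws' y unknown: corners only + constrain screw lines
print(px2w("top",uv,10).round(1))
w=px2w("top",uv,10)
print(np.linalg.norm(w[0]-w[1]))
a1=np.arctan2(*(w[2]-w[3])); a2=np.arctan2(*(w[4]-w[5])); d=w[0]-w[1]; a3=np.arctan2(d[1],d[0])
print("headings (rot about z of y axis)",-a1,-a2,a3)
p,r=fit("top",[(73,83),(-73,83)],uv[:2],10,[500,300,0]);print("stop",p,r)
b=[[331.2,251.0],[346.1,207.9],[412.2,230.7],[397.4,273.8]]
ps,r=fit("top",[(-50,75),(50,75),(50,-75),(-50,-75)],np.array(b),5,[460,-15,0]);print("sheet",ps,r)
im=cv2.imread("pics/top0.png");off=(175,120);kk=3
o=cv2.resize(im[120:290,175:425],None,fx=kk,fy=kk,interpolation=cv2.INTER_CUBIC)
for P_ in (IN,OUT): outline(o,"top",p,P_,10,(0,0,255),False,off,kk)
outline(o,"top",ps,SH,5,(0,255,0),True,off,kk)
cv2.imwrite("pics/o1.png",o)
im=cv2.imread("pics/scene0.png");off=(170,170);kk=2.5
o=cv2.resize(im[170:300,170:470],None,fx=kk,fy=kk,interpolation=cv2.INTER_CUBIC)
for P_ in (IN,OUT): outline(o,"scene",p,P_,10,(0,0,255),False,off,kk)
outline(o,"scene",ps,SH,5,(0,255,0),True,off,kk)
cv2.imwrite("pics/o2.png",o)
E
```

```text
[[585.7 364.6]
 [444.8 385.1]
 [579.6 344.1]
 [564.5 250.4]
 [444.9 365.5]
 [428.9 271.9]]
142.42373635479348
headings (rot about z of y axis) -0.1596044811325399 -0.1690260913443438 -0.14487123802627708
stop [ 5.03335688e+02  2.92718197e+02 -1.44335109e-01] [[ 0.12480598 -0.84697179]
 [-0.12596084  0.82610431]]
sheet [ 4.60496757e+02 -1.48735873e+01 -3.31122532e-01] [[-1.03207954  0.46224347]
 [-0.55650556 -1.26704983]
 [ 0.87316779 -0.74697066]
 [ 0.69637481  1.4910735 ]]
```

View pics/o1.png

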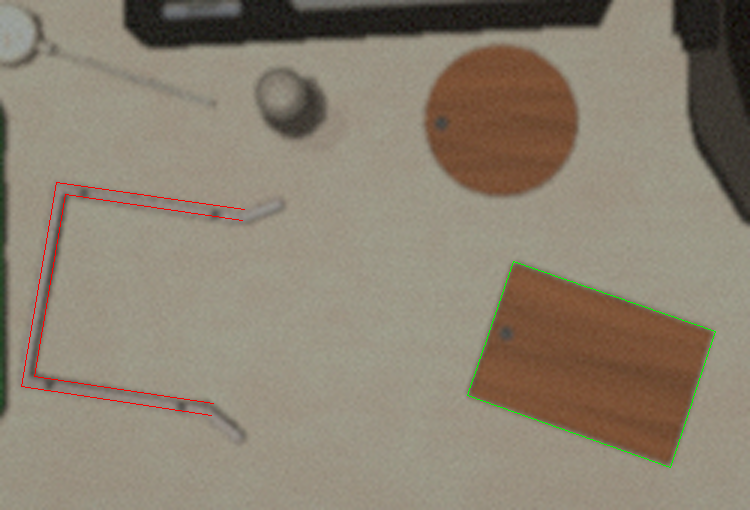

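View pics/o2.png

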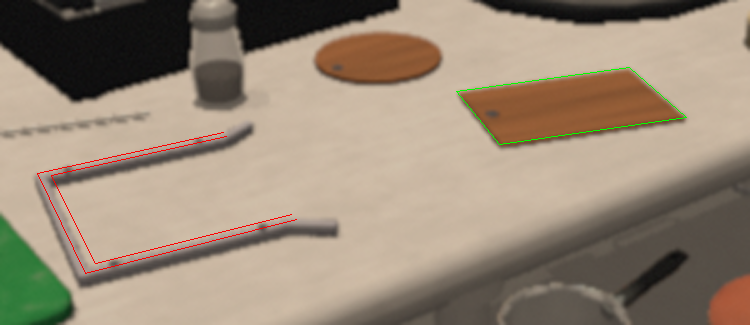

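Request:
{"method": "send_rows", "body": {"translation": [[-0.015, 0.017, 0], [-0.045, 0.05, 0], [-0.075, 0.083, 0], [-0.105, 0.117, 0], [-0.14, 0.156, 0], [-0.175, 0.195, 0], [-0.21, 0.234, 0], [-0.245, 0.273, 0], [-0.28, 0.312, 0], [-0.31, 0.345, 0], [-0.335, 0.373, 0], [-0.35, 0.39, 0]], "yaw": [2, 4, 7, 10, 13, 16, 19, 22, 25, 28, 31, 34], "fingers": [150, 150, 150, 150, 150, 150, 150, 150, 150, 150, 150, 150]}}

```text
clock: 1.3
position: [399.8, -132.9, 231.0]
ee_rot: [0.164, 0.986, 0.001, -0.0]
contact_force: [-0.2, 0.0, -0.1]
gripper_width: 35.2
```

```bash
cat >> h.py <<'E'
def tool(s):
    from scipy.spatial.transform import Rotation as R
    return R.from_quat(s["ee_rot"]).as_matrix()
def heading(s):
    y=tool(s)[:,1]; return -np.arctan2(y[0],y[1])
E
python3 - <<'E'
from h import *
s=read_state();print(s["clock"],s["position"],s["contact_force"],s["gripper_width"],heading(s))
print(tool(s).T@(np.array([460,-15,45])-s["position"]),np.degrees(heading(s)+.331))
E
```

```text
1.3 [ 399.79444792 -132.90702996  231.04342902] [-0.19644551  0.03862149 -0.06021638] 35.24235482176502 -0.32967996292578955
[-18.97151435 130.68240716 186.28237651] 0.07563255315305722
```

Request:
{"method": "send_rows", "body": {"translation": [[-0.005, 0.03, 0.02], [-0.01, 0.065, 0.05], [-0.015, 0.1, 0.085], [-0.018, 0.12, 0.12], [-0.019, 0.13, 0.15], [-0.019, 0.131, 0.175], [-0.019, 0.131, 0.19], [-0.019, 0.131, 0.2], [-0.019, 0.131, 0.205], [-0.019, 0.131, 0.205]], "yaw": [0, 0, 0, 0, 0, 0, 0, 0, 0, 0], "fingers": [150, 150, 150, 150, 150, 150, 150, 150, 150, 150]}}

```text
clock: 2.3
position: [460.1, -14.8, 26.1]
ee_rot: [0.164, 0.986, 0.001, -0.001]
contact_force: [0.1, 0.1, 0.2]
gripper_width: 35.4
```

```bash
python3 - <<'E'
from h import *
s=read_state();print(s["clock"],s["position"],s["contact_force"],heading(s))
im=get_image("top");cv2.imwrite("pics/t2.png",im)
sc=get_image("scene");cv2.imwrite("pics/s2.png",sc)
E
```

```text
2.3 [460.05433098 -14.81565045  26.07710136] [0.11066999 0.10292323 0.15740046] -0.32984677679406643
```

View pics/s2.png

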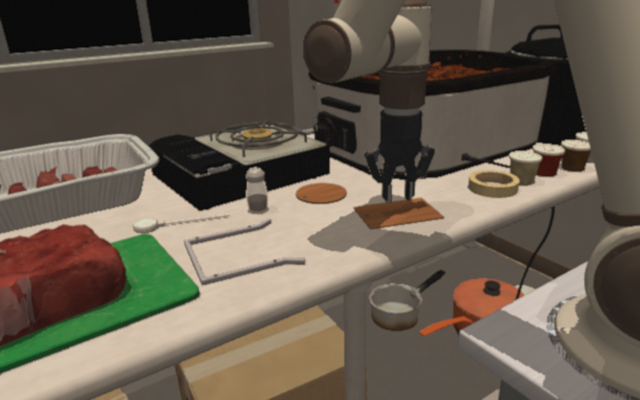

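View pics/t2.png

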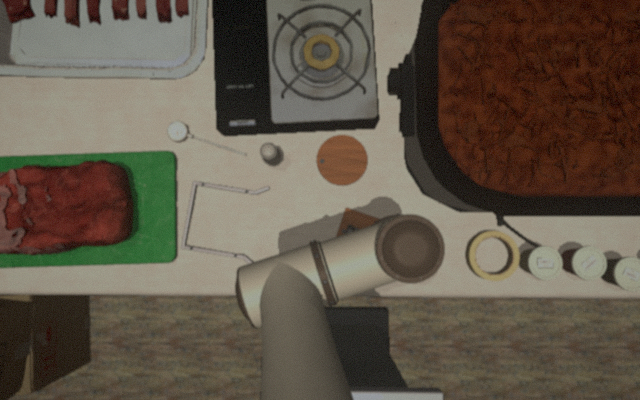

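The fingers stand just above the sheet's middle (scene px ~400,200), with the stop and the round sheet unmoved. Next I lower the fingers and watch the force.

Request:
{"method": "send_rows", "body": {"translation": [[0, 0, 0.008], [0, 0, 0.014], [0, 0, 0.018], [0, 0, 0.02], [0, 0, 0.021], [0, 0, 0.021]], "yaw": [0, 0, 0, 0, 0, 0], "fingers": [150, 150, 150, 150, 150, 150]}}

```text
clock: 3.0
position: [460.7, -14.6, 5.8]
ee_rot: [0.164, 0.986, 0.001, 0.0]
contact_force: [0.6, -0.5, -0.6]
gripper_width: 35.4
```

Request:
{"method": "send_rows", "body": {"translation": [[0, 0, 0.001], [0, 0, 0.002], [0, 0, 0.002]], "yaw": [0, 0, 0], "fingers": [150, 150, 150]}}

```text
clock: 3.3
position: [460.9, -14.6, 4.2]
ee_rot: [0.164, 0.986, 0.001, 0.0]
contact_force: [-0.5, -0.1, 3.5]
gripper_width: 35.1
```

Request:
{"method": "send_rows", "body": {"translation": [[0, 0, 0.001], [0, 0, 0.0015], [0, 0, 0.0015]], "yaw": [0, 0, 0], "fingers": [150, 150, 150]}}

```text
clock: 3.6
position: [460.9, -14.6, 4.1]
ee_rot: [0.164, 0.987, 0.001, 0.001]
contact_force: [-4.1, 0.6, 13.7]
gripper_width: 35.1
```

Request:
{"method": "send_rows", "body": {"translation": [[0.0006, 0.0025, 0.0011], [0.0015, 0.0065, 0.0011], [0.003, 0.013, 0.0011], [0.0045, 0.0195, 0.0011], [0.006, 0.026, 0.0011], [0.0075, 0.0325, 0.0011], [0.009, 0.039, 0.0011], [0.0105, 0.0455, 0.0011], [0.012, 0.052, 0.0011], [0.0135, 0.0585, 0.0011], [0.0145, 0.063, 0.0011], [0.0145, 0.063, 0.0011]], "yaw": [0, 0, 0, -0.5, -1, -1.5, -2, -2.5, -3, -3.5, -4, -4], "fingers": [150, 150, 150, 150, 150, 150, 150, 150, 150, 150, 150, 150]}}

```text
clock: 4.8
position: [468.5, 50.4, 4.1]
ee_rot: [0.129, 0.992, 0.002, 0.002]
contact_force: [-1.2, 1.5, 7.8]
gripper_width: 35.1
```

```bash
python3 - <<'E'
from h import *
s=read_state();print(s["clock"],s["position"],s["contact_force"],heading(s))
im=get_image("scene")
off=(170,150);kk=2.5
o=cv2.resize(im[150:300,170:470],None,fx=kk,fy=kk,interpolation=cv2.INTER_CUBIC)
outline(o,"scene",[*s["position"][:2],heading(s)],SH,5,(0,255,0),True,off,kk)
cv2.imwrite("pics/s3.png",o)
E
```

```text
4.8 [468.47884932  50.36680182   4.13020952] [-1.22924044  1.51133206  7.79185996] -0.25778325814646963
```

View pics/s3.png

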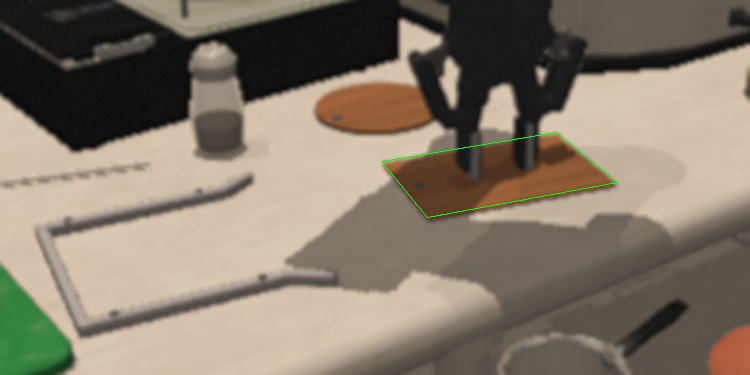

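The green model outline at the tool pose matches the sheet (eyelet px ~418,185), so it follows without slipping.

Request:
{"method": "send_rows", "body": {"translation": [[0.0005, 0.003, 0.0012], [0.0014, 0.0085, 0.0012], [0.003, 0.018, 0.0012], [0.0045, 0.027, 0.0012], [0.006, 0.036, 0.0012], [0.0075, 0.045, 0.0012], [0.009, 0.054, 0.0012], [0.0105, 0.063, 0.0012], [0.012, 0.072, 0.0012], [0.0132, 0.08, 0.0012], [0.0139, 0.0838, 0.0012], [0.0139, 0.0838, 0.0012]], "yaw": [-0.3, -0.8, -1.3, -1.8, -2.4, -3, -3.6, -4.2, -4.8, -5.3, -5.6, -5.6], "fingers": [150, 150, 150, 150, 150, 150, 150, 150, 150, 150, 150, 150]}}

```text
clock: 6.05
position: [477.2, 135.7, 4.2]
ee_rot: [0.079, 0.997, 0.002, 0.003]
contact_force: [-1.2, 1.5, 6.7]
gripper_width: 35.3
```

```bash
python3 - <<'E'
from h import *
s=read_state();print(s["clock"],s["position"],s["contact_force"],heading(s))
st=[502,293,-.16]
t=im=get_image("top");im=get_image("scene")
off=(170,150);kk=2.5
o=cv2.resize(im[150:300,170:470],None,fx=kk,fy=kk,interpolation=cv2.INTER_CUBIC)
outline(o,"scene",[*s["position"][:2],heading(s)],SH,5,(0,255,0),True,off,kk)
outline(o,"scene",st,IN,10,(0,0,255),False,off,kk)
cv2.imwrite("pics/s4.png",o)
off=(170,120);kk=3
o=cv2.resize(t[120:290,170:420],None,fx=kk,fy=kk,interpolation=cv2.INTER_CUBIC)
outline(o,"top",[*s["position"][:2],heading(s)],SH,5,(0,255,0),True,off,kk)
outline(o,"top",st,IN,10,(0,0,255),False,off,kk)
cv2.imwrite("pics/t4.png",o)
E
```

```text
6.05 [477.24185031 135.71092844   4.16792087] [-1.21707605  1.54489105  6.67864825] -0.1590781164273952
```

View pics/s4.png

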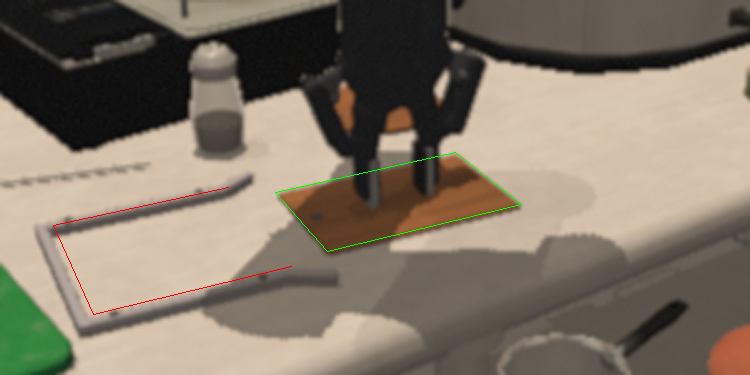

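View pics/t4.png

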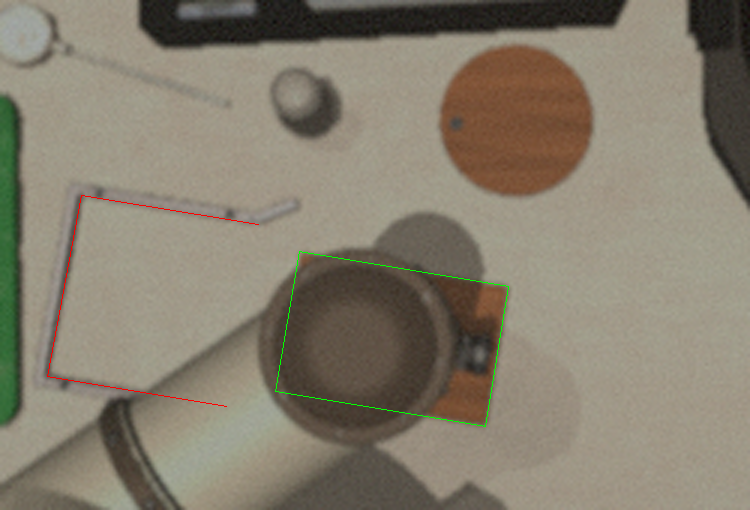

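Request:
{"method": "send_rows", "body": {"translation": [[0, 0.003, 0.0013], [0, 0.009, 0.0013], [0, 0.018, 0.0013], [0, 0.028, 0.0013], [0, 0.038, 0.0013], [0, 0.048, 0.0013], [0, 0.058, 0.0013], [0, 0.068, 0.0013], [0, 0.078, 0.0013], [0, 0.087, 0.0013], [0, 0.093, 0.0013], [0, 0.095, 0.0013]], "yaw": [0, 0, 0, 0, 0, 0, 0, 0, 0, 0, 0, 0], "fingers": [150, 150, 150, 150, 150, 150, 150, 150, 150, 150, 150, 150]}}

```text
clock: 7.35
position: [492.9, 229.9, 4.2]
ee_rot: [0.079, 0.997, 0.002, 0.003]
contact_force: [-0.3, -3.0, 6.6]
gripper_width: 35.2
```

```bash
cat > look.py <<'E'
from h import *
import sys
s=read_state();print(s["clock"],s["position"],s["contact_force"],heading(s))
st=[502,293,-.16];T=sys.argv[1]
y=np.array([.1593,.9872]);x=np.array([.9872,-.1593]);d=s["position"][:2]-st[:2];print("in stop x,y",d@x,d@y)
t=im=get_image("top");im=get_image("scene")
off=(170,150);kk=2.5
o=cv2.resize(im[150:300,170:470],None,fx=kk,fy=kk,interpolation=cv2.INTER_CUBIC)
outline(o,"scene",[*s["position"][:2],heading(s)],SH,5,(0,255,0),True,off,kk)
cv2.imwrite(f"pics/s{T}.png",o)
off=(170,120);kk=3
o=cv2.resize(t[120:290,170:420],None,fx=kk,fy=kk,interpolation=cv2.INTER_CUBIC)
outline(o,"top",[*s["position"][:2],heading(s)],SH,5,(0,255,0),True,off,kk)
cv2.imwrite(f"pics/t{T}.png",o)
E
python3 look.py 5
```

```text
7.35 [492.93203376 229.91751609   4.21802633] [-0.30409981 -2.9635151   6.61011033] -0.15834575948840143
in stop x,y 1.097143416264779 -63.719555139542855
```

View pics/s5.png

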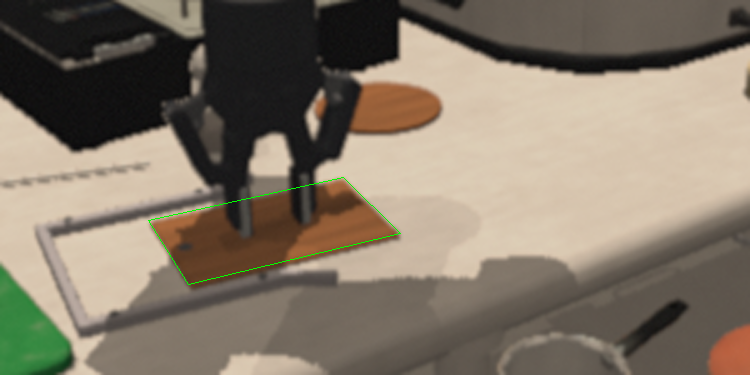

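View pics/t5.png

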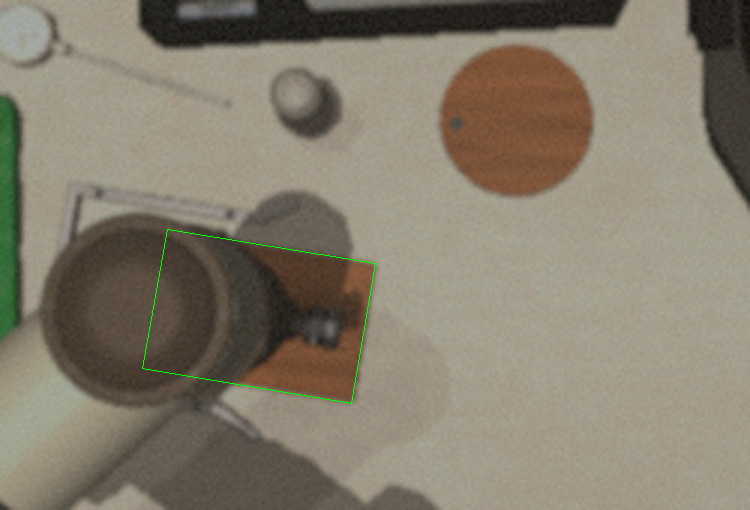

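The sheet is between the bars and centred, and still follows the fingers.

Request:
{"method": "send_rows", "body": {"translation": [[0, 0.002, 0.0013], [0, 0.006, 0.0013], [0, 0.012, 0.0013], [0, 0.018, 0.0013], [0, 0.025, 0.0013], [0, 0.032, 0.0013], [0, 0.039, 0.0013], [0, 0.045, 0.0013], [0, 0.05, 0.0013], [0, 0.054, 0.0013], [0, 0.056, 0.0013], [0, 0.056, 0.0013]], "yaw": [0, 0, 0, 0, 0, 0, 0, 0, 0, 0, 0, 0], "fingers": [150, 150, 150, 150, 150, 150, 150, 150, 150, 150, 150, 150]}}

```text
clock: 8.65
position: [502.4, 285.6, 4.2]
ee_rot: [0.079, 0.997, 0.003, 0.004]
contact_force: [0.1, -0.7, 5.9]
gripper_width: 35.2
```

Request:
{"method": "send_rows", "body": {"translation": [[0, 0.001, 0.0013], [0, 0.002, 0.0013], [0, 0.003, 0.0013], [0, 0.003, 0.0013]], "yaw": [0, 0, 0, 0], "fingers": [150, 150, 150, 150]}}

```text
clock: 9.05
position: [503.3, 288.4, 4.2]
ee_rot: [0.079, 0.997, 0.003, 0.004]
contact_force: [0.3, -1.5, 7.2]
gripper_width: 35.2
```

Request:
{"method": "send_rows", "body": {"translation": [[0, 0.001, 0.0013], [0, 0.002, 0.0013], [0, 0.003, 0.0013], [0, 0.003, 0.0013]], "yaw": [0, 0, 0, 0], "fingers": [150, 150, 150, 150]}}

```text
clock: 9.45
position: [504.3, 291.1, 4.2]
ee_rot: [0.078, 0.997, 0.002, 0.005]
contact_force: [-1.2, -2.6, 8.4]
gripper_width: 35.2
```

```bash
python3 look.py 6
```

```text
9.45 [504.27481093 291.14025199   4.23064822] [-1.15156777 -2.5590437   8.40430149] -0.15637930167902162
in stop x,y 2.541951209919349 -1.4735658561829006
```

View pics/s6.png

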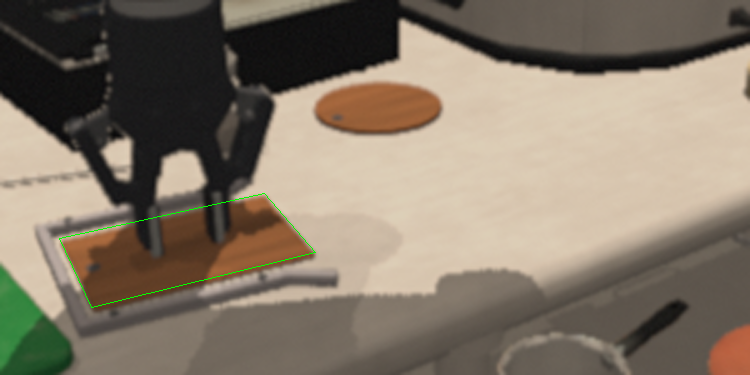

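Request:
{"method": "send_rows", "body": {"translation": [[0, 0.001, 0.0013], [0, 0.002, 0.0013], [0, 0.003, 0.0013], [0, 0.003, 0.0013]], "yaw": [0, 0, 0, 0], "fingers": [150, 150, 150, 150]}}

```text
clock: 9.95
position: [505.2, 293.9, 4.2]
ee_rot: [0.078, 0.997, 0.002, 0.005]
contact_force: [-1.0, -1.5, 7.3]
gripper_width: 34.9
```

Request:
{"method": "send_rows", "body": {"translation": [[0, 0.001, 0.0013], [0, 0.002, 0.0013], [0, 0.002, 0.0013]], "yaw": [0, 0, 0], "fingers": [150, 150, 150]}}

```text
clock: 10.25
position: [506.0, 295.7, 4.2]
ee_rot: [0.077, 0.997, 0.002, 0.005]
contact_force: [-0.9, -2.2, 8.2]
gripper_width: 35.2
```

Request:
{"method": "send_rows", "body": {"translation": [[0.0005, 0.001, 0.0013], [0.001, 0.002, 0.0013], [0.001, 0.002, 0.0013]], "yaw": [0, 0, 0], "fingers": [150, 150, 150]}}

```text
clock: 10.55
position: [505.4, 296.5, 4.2]
ee_rot: [0.077, 0.997, 0.001, 0.005]
contact_force: [-0.1, -4.2, 9.5]
gripper_width: 35.5
```

```bash
python3 look.py 7; python3 - <<'E'
from h import *
im=get_image("scene");cv2.imwrite("pics/s7z.png",cv2.resize(im[210:290,180:300],None,fx=6,fy=6,interpolation=cv2.INTER_CUBIC))
E
```

```text
10.55 [505.42388771 296.52693189   4.17215869] [-0.14574111 -4.17419491  9.45773795] -0.1544190905903237
in stop x,y 2.8182216944241585 4.02721247124941
```

View pics/s7z.png

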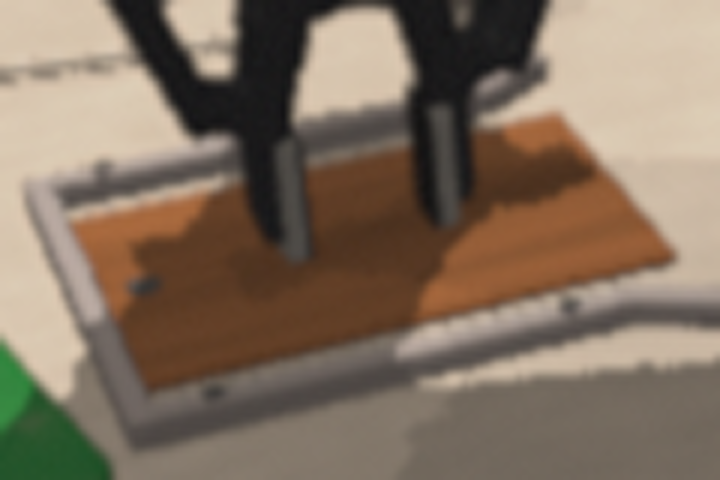

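View pics/s7.png

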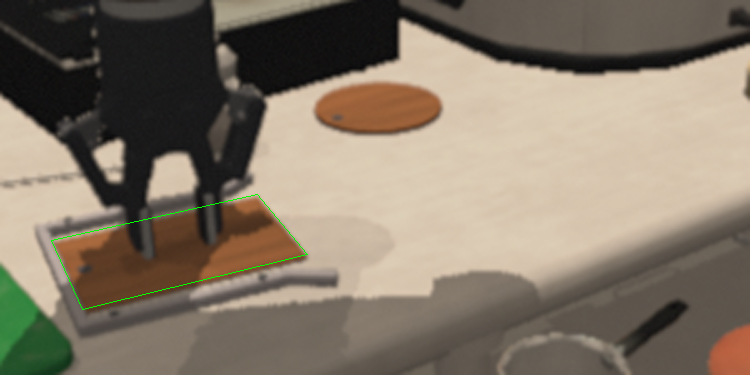

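Request:
{"method": "send_rows", "body": {"translation": [[0, 0.001, 0.0013], [0, 0.002, 0.0013], [0, 0.0025, 0.0013]], "yaw": [0, 0, 0], "fingers": [150, 150, 150]}}

```text
clock: 11.0
position: [505.4, 296.7, 4.1]
ee_rot: [0.077, 0.997, -0.001, 0.005]
contact_force: [-0.5, -8.2, 11.7]
gripper_width: 35.1
```

The sheet is against the back bar: only 0.2 mm of advance, with 8 N pushing back. I relax the push and lift off.

Request:
{"method": "send_rows", "body": {"translation": [[0, 0, 0.0008], [0, 0, 0.0], [0, 0, -0.002], [0, 0, -0.006], [0, 0, -0.015], [0, 0, -0.035], [0, 0, -0.065], [0, 0, -0.1], [0, 0, -0.135], [0, 0, -0.165], [0, 0, -0.18], [0, 0, -0.18]], "yaw": [0, 0, 0, 0, 0, 0, 0, 0, 0, 0, 0, 0], "fingers": [150, 150, 150, 150, 150, 150, 150, 150, 150, 150, 150, 150]}}

```text
clock: 12.2
position: [504.9, 298.3, 187.7]
ee_rot: [0.077, 0.997, 0.001, 0.007]
contact_force: [0.2, -0.6, 0.6]
gripper_width: 35.4
```

Request:
{"method": "send_rows", "body": {"translation": [[-0.01, -0.02, 0], [-0.02, -0.06, 0], [-0.02, -0.1, 0], [-0.02, -0.14, 0], [-0.02, -0.18, 0], [-0.02, -0.22, 0], [-0.02, -0.26, 0], [-0.02, -0.28, 0], [-0.02, -0.28, 0]], "yaw": [0, 0, 0, 0, 0, 0, 0, 0, 0], "fingers": [150, 150, 150, 150, 150, 150, 150, 150, 150]}}

```text
clock: 13.1
position: [480.2, 16.3, 185.9]
ee_rot: [0.079, 0.997, 0.001, 0.006]
contact_force: [-0.0, -0.4, 1.1]
gripper_width: 34.9
```

```bash
python3 - <<'E'
from h import *
s=read_state();print(s["clock"],s["position"],s["contact_force"])
im=get_image("top")
o=cv2.resize(im[120:290,170:420],None,fx=3,fy=3,interpolation=cv2.INTER_CUBIC);cv2.imwrite("pics/t8.png",o)
hsv=cv2.cvtColor(im,cv2.COLOR_BGR2HSV)
m=cv2.inRange(hsv,(0,110,40),(20,255,255));m2=np.zeros_like(m);m2[170:275,182:290]=m[170:275,182:290]
for c in cv2.findContours(m2,cv2.RETR_EXTERNAL,cv2.CHAIN_APPROX_NONE)[0]:
    if cv2.contourArea(c)<300: continue
    r=cv2.minAreaRect(c);w=px2w("top",cv2.boxPoints(r),5);print(r,w.mean(0),w.tolist())
m2[:]=0;m2[120:200,305:385]=m[120:200,305:385]
for c in cv2.findContours(m2,cv2.RETR_EXTERNAL,cv2.CHAIN_APPROX_NONE)[0]:
    if cv2.contourArea(c)>300: print("round",cv2.minEnclosingCircle(c))
E
```

```text
13.1 [480.22199919  16.34930525 185.8596836 ] [-0.01517062 -0.44081458  1.13992277]
((225.2567596435547, 218.95947265625), (69.21196746826172, 45.209720611572266), 9.462322235107422) [505.41901889 295.54043027] [[469.68486445272305, 375.41007390823705], [564.8540143802495, 361.9801994436915], [540.813185633787, 215.13092009273868], [446.3240110926304, 229.64052765043533]]
round ((341.5653076171875, 159.69973754882812), 24.713298797607422)
```

View pics/t8.png

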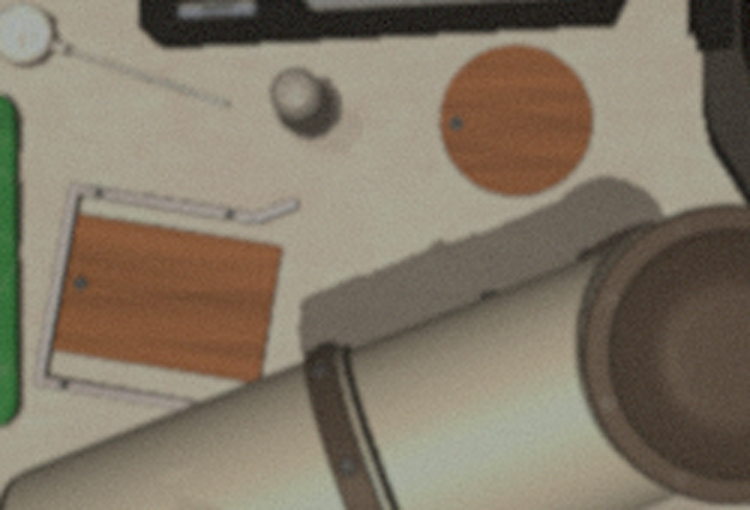

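The sheet's front end (px ~80,215 to 52,350) lies along the back bar, straight and centred. The round sheet (px ~517,120) has not moved. I'm handing in.

```bash
python3 -c "
from bench import *
print(job_done())"
```

```text
the job is handed in; nothing more can be done
None
```

I slid the rectangular sheet home against the back bar and handed the job in at about 13 s. `job_done` gave no verdict.

- **How it was done:** I pressed on the middle of the sheet's top with the fingers 35 mm apart, at roughly 6–14 N in the readings between moves. I turned it about 10° to line up with the stop and slid it flat through the mouth. At the back bar it advanced only 0.2 mm more, with 8 N pushing back.
- **Sheet position:** the last top picture shows its leading end along the back bar. Its centre measured (505.4, 295.5) mm against a stop origin I estimated at (502, 293). That is about 3 mm off across the stop and about 3 mm along it, at about the 2 mm calibration error. Its long side is within about 1° of the side bars.
- **Disagreement in the stop position:** the sheet met the back bar about 4 mm farther along than my estimate, so the stop's origin really lies a few mm farther along than I measured. My first corner-only fit of the stop's angle (-0.144 rad) also differed from the bar directions (about -0.16 rad); I used -0.16.
- **Round sheet and arm:** the round sheet's image position is unchanged to within the measurement. The arm was clear of everything, with the tool at 186 mm.

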